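# Gauge the cooling gaps and clamp the bay that is right

### The arm

A 6-joint arm with a two-finger parallel gripper is mounted at the origin on the work surface. World frame = base frame: x ahead of the robot, y to its left, z up, the work surface at z = 0. Lengths are in m, angles in rad, forces in N, time in s.
With the tool pointing down it reaches from about 0.35 to 0.775 m from the base axis. Payload 7.3 kg.
Tool frame: the origin (TCP) lies between the finger pads; the fingertips stand 25 mm ahead of it and the grasp point (between the pads) lies 6 mm ahead of it; z points along the fingers, y is the direction in which the jaws open and shut (so a half turn about z gives the same grasp; the last joint's range is limited). The gripper opens to 92 mm and grips with 3 to 60 N. Pads are 19 mm wide; open, the fingers measure 130 mm over their backs; the gripper's body (75 mm by 190 mm) begins 47 mm behind the grasp point.
Start: joints at [-1.276, 0.342, 1.524, -0, 1.275, -0.146], TCP at [0.224, -0.475, 0.252] pointing down, gripper open.
Joint ranges: [-2.53, 2.53], [-0.77, 2.02], [0.04, 2.7], [-1, 4.14], [0.28, 2.66], [-3.11, 3.11]. Speed limits (rad/s): [2.57, 2.57, 3.14, 3.14, 3.14, 3.14].

### API

Orientations are given as a rotation vector (axis times angle).
In Python, from cell import ctrl, cams, workorder gives the robot as it stands. The module is installed in compiled form; this text tells all that it offers.
- The arm moves only by the tool carry_out, never from a script. Its argument "moves" is a list of rows, each a list of 5 numbers: the opening, from 0 (shut) to 1 (fully open), then the shift along the tool's x, y, z in mm, then the turn about the tool's z in degrees. A call has 1 to 20 rows; each row shifts and turns the commanded pose from where the row before left it, along the tool's axes as they then stand; what a row does not reach is not made up. A row lasts 1/12 s, in which the tool goes at most 41.7 mm and 7.16 degrees, less where a joint would pass 70% of its speed; a pose out of reach is approached as far as the arm can. A call with a gripper value outside its range is refused whole. The fingers move at their own pace and stop on an object; the grip force is fixed at half the most. Time passes only in rows, so rows that do not move let the fingers close. It gives the time, the measured TCP pose, the force and the opening at its end, in the units of the state.
- ctrl.state(): the state, without advancing time (a new reading comes with each control period).
- cams.capture(name): name is "side" or "top"; returns the picture (400x640x3 uint8, red, green, blue); there is no depth.
- cams.calibration(name): a dict with "fx", "fy", "cx", "cy" (pixels), "R" (3x3) and "t" (3): a world point X has camera coordinates R X + t. Camera axes: x right, y down, z forward; pixel columns grow to the right and rows downward; lengths in m; the calibration is good to about 2 mm. A picture is of the moment at which its call begins. calibration takes no time and is no camera call.
- workorder.finish_job(): hands the job in, once; it reports no verdict.
The state is a dict: "time": time; "joint_pos": joint angles; "qd": joint speeds; "tau": joint torques, N m; "tcp_pos": TCP position; "eef_rot": TCP orientation; "wrist_force": force on the tool from outside, world axes, zero at the start; "ft_torque": the same for the moment, N m; "grip_width": finger opening in m.
Only numpy, scipy, OpenCV 4.12 (cv2) and the standard library are available. Lean on these libraries where they do the work, as an engineer would, in place of code of your own. Each camera call takes 0.05 s, during which the arm holds its last target.

### The job

Two network switches sit in a cradle, each with a narrow cooling gap beside it, and one of the two gaps is pinched inside where it cannot be seen. Slide the yellow gauge's steel blade into the gaps from the front to find the one that takes it all the way in instead of jamming about half-way. Leave the blade fully in that gap with the gauge standing on the work surface, then flip the red cam lever of that same gap right over to the back until it is clamped; leave the other lever open, and do not disturb the router, the power adapter or the screwdriver.

Things in the scene. Friction and masses are not known exactly. Their poses are not given: they have to be found in the camera images.
- cradle: fixed metal cradle, 100 mm deep (x), 260 wide (y), 48 high, open levers reach 125; a dark switch at each end. Origin: centre of its underside, on the work surface. x points from the front (gap mouths, towards the robot) to the back, y to the left bay, z up. Two gaps run along x at y +70 (left) and -70 (right). In one of them, either, a hidden lining leaves 3 mm from x -15 on, so the blade jams 35 mm in
- mouth_left (a point): front mouth of the left gap, on its centre line, 25 mm up (cradle x -50, y +70); axes as the cradle's. Both gaps alike: 9 mm wide, walls 8 to 40 mm high, 12 mm long flared lead-in in front (23 mm wide at the mouth), open above for 30 mm from the mouth, then covered by a bridge (underside 40, top 48 mm high), closed 96 mm in. Nothing of the cradle stands in front of the mouth
- mouth_right (a point): front mouth of the right gap, on its centre line, 25 mm up (cradle x -50, y -70); axes as the cradle's
- gauge_grip (a point): centre of the loose gauge's handle, 25 mm above its underside; x along the blade to its tip, z up. Yellow block 80 mm long (x), 28 wide (y), 50 high, standing on the work surface by itself; a steel blade sticks out of its +x end: 70 long, 5 thick (y), from 14 to 36 mm above the underside. 0.2 to 0.4 kg. Grip across the 28 mm
- gauge_tip (a point): end of the gauge's blade, 110 mm ahead (+x) of the handle's centre, at the same height and with the same axes. Fully in = this tip at least 50 mm inside the mouth; at 65 to 70 mm the handle meets the lead-in
- lever_left (a joint): left lever, hinged about cradle y at cradle x +25, y +70, z +58 mm. 0 = open, leaning 35 degrees from upright to the front; grows as the tip swings to the back; upright at 0.61; stop at 2.0 = clamped, lying back. Sprung over centre: below about 0.75 it springs back open, beyond that it snaps by itself to 2.0. About 4 N at the tip pushes it over
- lever_right (a joint): right lever, hinged about cradle y at cradle x +25, y -70, z +58 mm. 0 = open, leaning 35 degrees from upright to the front; grows as the tip swings to the back; upright at 0.61; stop at 2.0 = clamped, lying back. Sprung over centre: below about 0.75 it springs back open, beyond that it snaps by itself to 2.0. About 4 N at the tip pushes it over
- lever_left_tip (a point): centre of the red crossbar (24 mm wide along cradle y, 14 thick) at the tip of the left lever, a red 9 mm bar 70 mm long from pivot to here
- lever_right_tip (a point): the same point of the right lever
- router_center (a point): loose white router, 100 x 130 mm, 28 high, with two upright 120 mm aerials; the centre of its box. Leave it alone
- adapter_center (a point): loose black power adapter, 85 x 45 mm, 32 high; its centre. Leave it alone
- driver_grip (a point): loose screwdriver, 170 mm long, blue handle, lying behind the cradle; middle of its handle. Leave it alone
Things that resemble listed ones, but are neither listed nor needed, are in the scene too. Several things look just like the part that bears gauge_grip: the one meant starts farthest from the robot's base.

How it is judged:
On the way, in this order (a step that is already met when the one before it is completed fails the run):
1. the blade is fully in the gap that takes it (((x of gauge_tip in the frame of cradle between 0 and 0.045 m and y of gauge_tip in the frame of cradle between 0.064 and 0.076 m and height (world z) of gauge_tip between 0.01 and 0.04 m and angle between the x axis of gauge_tip and the x axis of cradle, either way round below 0.15 rad) or (x of gauge_tip in the frame of cradle between 0 and 0.045 m and y of gauge_tip in the frame of cradle between -0.076 and -0.064 m and height (world z) of gauge_tip between 0.01 and 0.04 m and angle between the x axis of gauge_tip and the x axis of cradle, either way round below 0.15 rad))), for 0.2 s.
2. the lever of that same gap is clamped with the blade still in the gap, the other lever open (((x of gauge_tip in the frame of cradle between 0 and 0.045 m and y of gauge_tip in the frame of cradle between 0.064 and 0.076 m and height (world z) of gauge_tip between 0.01 and 0.04 m and angle between the x axis of gauge_tip and the x axis of cradle, either way round below 0.15 rad and value of joint lever_left above 1.8 rad and value of joint lever_right below 0.3 rad) or (x of gauge_tip in the frame of cradle between 0 and 0.045 m and y of gauge_tip in the frame of cradle between -0.076 and -0.064 m and height (world z) of gauge_tip between 0.01 and 0.04 m and angle between the x axis of gauge_tip and the x axis of cradle, either way round below 0.15 rad and value of joint lever_right above 1.8 rad and value of joint lever_left below 0.3 rad))), for 0.2 s.
At the end, for the whole second after the job is handed in: Blade tip at least 50 mm inside the mouth of the clear gap, within 6 mm and 0.15 rad of its line; gauge upright (0.1 rad), its handle within 4 mm of the work surface; that gap's lever clamped (above 1.8 rad), the other lever open (below 0.3 rad) (((x of gauge_tip in the frame of cradle between 0 and 0.045 m and y of gauge_tip in the frame of cradle between 0.064 and 0.076 m and height (world z) of gauge_tip between 0.01 and 0.04 m and angle between the x axis of gauge_tip and the x axis of cradle, either way round below 0.15 rad and value of joint lever_left above 1.8 rad and value of joint lever_right below 0.3 rad) or (x of gauge_tip in the frame of cradle between 0 and 0.045 m and y of gauge_tip in the frame of cradle between -0.076 and -0.064 m and height (world z) of gauge_tip between 0.01 and 0.04 m and angle between the x axis of gauge_tip and the x axis of cradle, either way round below 0.15 rad and value of joint lever_right above 1.8 rad and value of joint lever_left below 0.3 rad)) and angle between gauge_grip's own z axis and vertical below 0.1 rad and height (world z) of gauge_grip below 0.029 m); the robot touches nothing.
It fails at once if the router, the adapter or the screwdriver is shifted by more than 25 mm (distance of any of router_center, adapter_center, driver_grip from where it was at the start of the episode above 0.025 m).
It fails at once if the gauge is tipped over (more than 0.8 rad) (angle between gauge_grip's own z axis and vertical above 0.8 rad).
It fails at once if the lever of a gap is clamped while the blade is not in it ((value of joint lever_left above 1.8 rad and not (x of gauge_tip in the frame of cradle between 0 and 0.045 m and y of gauge_tip in the frame of cradle between 0.064 and 0.076 m and height (world z) of gauge_tip between 0.01 and 0.04 m and angle between the x axis of gauge_tip and the x axis of cradle, either way round below 0.15 rad)) or (value of joint lever_right above 1.8 rad and not (x of gauge_tip in the frame of cradle between 0 and 0.045 m and y of gauge_tip in the frame of cradle between -0.076 and -0.064 m and height (world z) of gauge_tip between 0.01 and 0.04 m and angle between the x axis of gauge_tip and the x axis of cradle, either way round below 0.15 rad))).
It also fails if it takes over 58 s, if anything falls off the work surface, if the arm or the gripper's body presses on something with over 40 N, if the wrist force passes 120 N, or if a joint passes its speed limit or range.

## Working session

There is one attempt and no reset: what is moved stays moved. The work goes in short steps, Python scripts to look and compute and a tool call to move; the robot and the scene stay as the last step left them, time stands still between calls to the robot, and variables do not carry over. Pictures are saved under pics/ and viewed, and the job is handed in when it is done.

Besides the shell and the picture viewer there is one more tool, called after ">>>" as name(argument=value, ...) on one line, values as JSON. carry_out: Moves the arm, as the interface text tells. Its arguments: {"type":"object","properties":{"moves":{"type":"array"}},"required":["moves"]}

```bash
mkdir -p pics; python3 - <<'E'
from cell import ctrl,cams
import cv2
for n in("side","top"):
    cv2.imwrite(f"pics/{n}0.png",cams.capture(n)[:,:,::-1])
    c=cams.calibration(n);print(n,c)
print(ctrl.state())
E
```

```text
side {'fx': 429.3659579322642, 'fy': 429.3659579322642, 'cx': 325.12839315875823, 'cy': 210.5655285559823, 'R': array([[-0.92706525, -0.37482066,  0.00771378],
       [-0.24526109,  0.59079973, -0.7686369 ],
       [ 0.28354369, -0.71446844, -0.63963882]]), 't': array([0.44403338, 0.1919926 , 1.16174529])}
top {'fx': 451.6210574639281, 'fy': 451.6210574639281, 'cx': 323.7140621902854, 'cy': 191.77548701523807, 'R': array([[ 0.00831481, -0.99983064, -0.01641822],
       [-0.98683611, -0.00555265, -0.16162816],
       [ 0.16150962,  0.017546  , -0.98671515]]), 't': array([0.03662645, 0.49232374, 1.46859374])}
{'time': 0.1, 'joint_pos': array([-1.27600789e+00,  3.42650124e-01,  1.52488425e+00, -1.68879732e-05,
        1.27540100e+00, -1.45944684e-01]), 'qd': array([-0.00136898, -0.00124645, -0.00208881, -0.00230048, -0.00086655,
        0.00127897]), 'tau': array([ 9.10475337e-04, -4.32005560e+01, -2.44693834e+01,  7.18331407e-02,
        5.25691453e-02, -3.93455525e-05]), 'tcp_pos': array([ 0.2239163 , -0.47450721,  0.25112895]), 'eef_rot': array([-3.06431359e+00, -6.86427478e-01,  1.82047067e-04]), 'wrist_force': array([-0.17757662, -0.22957886, -0.48719056]), 'ft_torque': array([0.00491214, 0.04940061, 0.02088069]), 'grip_width': 0.09177655176476723}
```

View pics/side0.png

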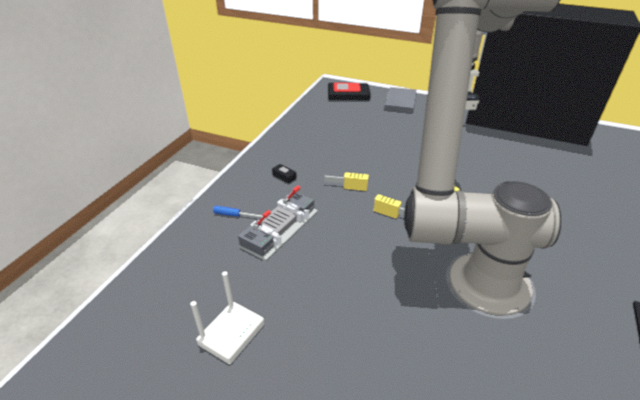

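View pics/top0.png

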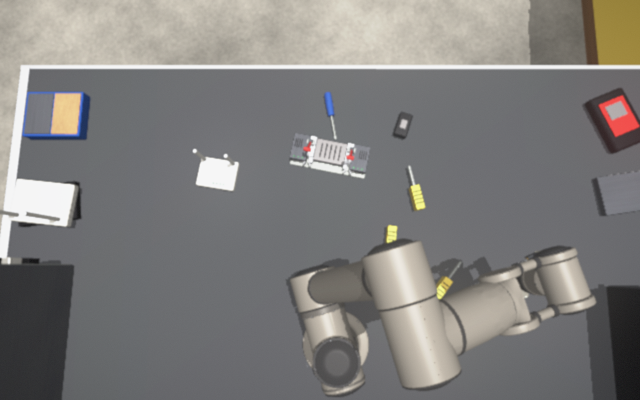

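The yellow gauges that could be mistaken for each other are at top pixels (417,190), (391,235) and (445,285). The first looks farthest from the base. I'll check that in a crop and measure it.

```bash
cat > h.py <<'E'
import numpy as np,cv2
from cell import ctrl,cams
def ray(n,u,v):
    c=cams.calibration(n);R=np.array(c["R"]);t=np.array(c["t"])
    d=R.T@np.array([(u-c["cx"])/c["fx"],(v-c["cy"])/c["fy"],1]);return -R.T@t,d
def onz(n,u,v,z):
    o,d=ray(n,u,v);return o+d*(z-o[2])/d[2]
def proj(n,X):
    c=cams.calibration(n);p=np.array(c["R"])@X+c["t"];return np.array([c["fx"]*p[0]/p[2]+c["cx"],c["fy"]*p[1]/p[2]+c["cy"]])
def tri(u1,u2):
    o1,d1=ray("side",*u1);o2,d2=ray("top",*u2)
    s=np.linalg.lstsq(np.stack([d1,-d2],1),o2-o1,rcond=None)[0]
    a,b=o1+d1*s[0],o2+d2*s[1];return (a+b)/2,np.linalg.norm(a-b)
E
python3 - <<'E'
from h import *
for u,v in[(417,190),(391,235),(445,285)]:
    p=onz("top",u,v,.05);print(p,np.hypot(*p[:2]))
t=cv2.imread("pics/top0.png");s=cv2.imread("pics/side0.png")
def crop(im,x0,y0,x1,y1,k,f): cv2.imwrite(f,cv2.resize(im[y0:y1,x0:x1],None,fx=k,fy=k,interpolation=cv2.INTER_CUBIC))
crop(t,280,85,440,205,5,"pics/tc0.png")
crop(s,205,155,405,265,4,"pics/sc0.png")
for n,im in(("top",t),("side",s)):
    hsv=cv2.cvtColor(im,cv2.COLOR_BGR2HSV)
    for nm,m in(("yel",cv2.inRange(hsv,(22,120,90),(33,255,255))),("red",cv2.inRange(hsv,(0,150,90),(6,255,255)))):
        k,l,st,ce=cv2.connectedComponentsWithStats(m)
        for i in range(1,k):
            if 8<st[i,4]<900:print(n,nm,st[i],ce[i].round(2))
E
```

```text
[ 0.4981707  -0.26890184  0.05      ] 0.5661115119687868
[ 0.34891194 -0.18069925  0.05      ] 0.39292716715408005
[ 0.19064508 -0.35043796  0.05      ] 0.3989389806588143
top yel [410 186  14  24  64] [413.8  198.97]
top yel [386 232   3   9  15] [386.67 236.27]
top yel [437 277  15  16 119] [444.71 283.29]
top red [599  95  41  42 689] [619.69 117.9 ]
top red [304 146   6   5  17] [306.94 148.59]
top red [348 155   5   4  12] [350.25 156.83]
side yel [559   0  81  22 680] [607.85   4.46]
side yel [479  35   5  16  21] [481.19  42.38]
side yel [474  58   6  11  41] [476.29  63.93]
side yel [344 174  24  17 302] [355.38 182.4 ]
side yel [374 197  27  21 344] [386.28 207.07]
side red [333  83  28   9 138] [348.88  87.55]
side red [293 186   7   8  26] [295.73 189.19]
side red [258 211  12  13  33] [264.76 215.39]
```

View pics/tc0.png

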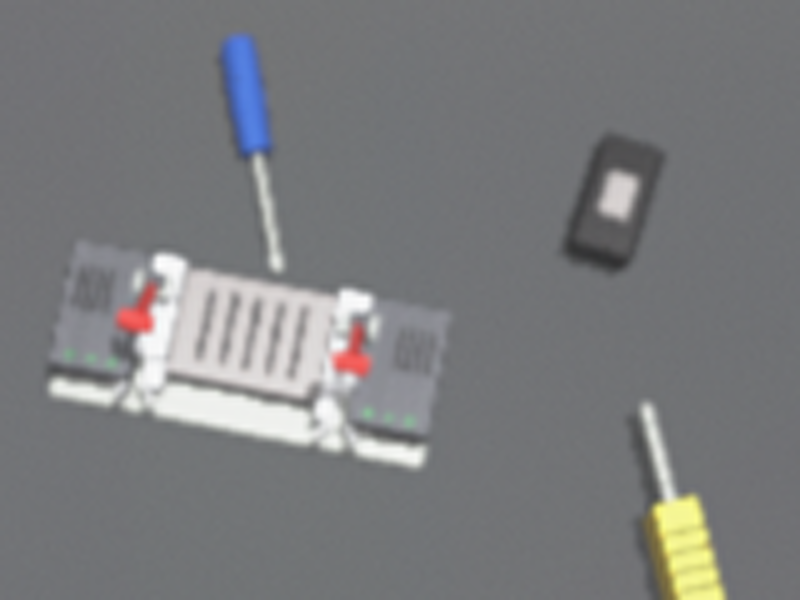

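View pics/sc0.png

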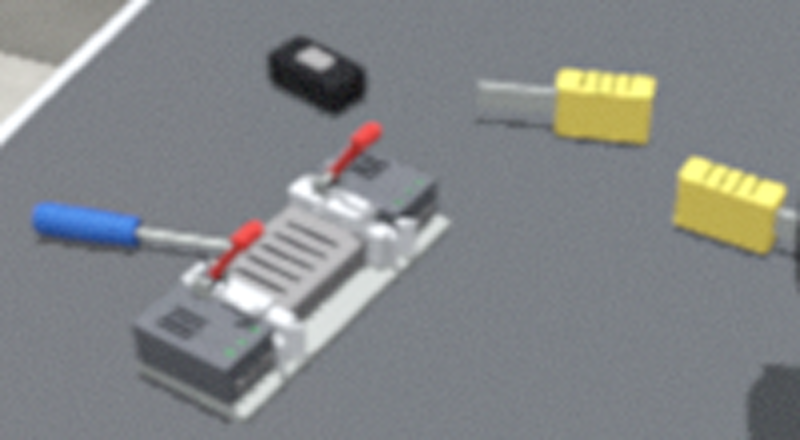

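```bash
python3 - <<'E'
from h import *
L,eL=tri((266.4,213),(307.2,148.8));Rr,eR=tri((297.5,187.6),(350.4,157.4))
print("tips",L,eL,Rr,eR,np.linalg.norm(L-Rr))
for n,a in(("z.115 L",(307.2,148.8)),("R",(350.4,157.4))):print(n,onz("top",*a,.115))
for n,a in(("side L",(266.4,213)),("R",(297.5,187.6))):print(n,onz("side",*a,.115))
fl=onz("top",289.6,164.2,0.0);fr=onz("top",365,178.4,0.0);print("front",fl,fr,np.linalg.norm(fl-fr))
d=L-Rr;y=d[:2]/np.linalg.norm(d[:2]);print("yaw tips",np.degrees(np.arctan2(-y[0],y[1])))
d=fl-fr;y=d[:2]/np.linalg.norm(d[:2]);print("yaw edge",np.degrees(np.arctan2(-y[0],y[1])))
t=cv2.imread("pics/top0.png")
cv2.imwrite("pics/tg0.png",cv2.resize(t[155:220,395:440],None,fx=9,fy=9,interpolation=cv2.INTER_CUBIC))
s=cv2.imread("pics/side0.png")
cv2.imwrite("pics/sg0.png",cv2.resize(s[165:200,315:380],None,fx=12,fy=12,interpolation=cv2.INTER_CUBIC))
E
```

```text
tips [0.61953139 0.09301753 0.11492103] 0.0010310099371679462 [ 0.59008722 -0.04648978  0.11595602] 0.0037112760239418033 0.14258442767158
z.115 L [0.62001657 0.09318256 0.115     ]
R [ 0.59215129 -0.04602237  0.115     ]
side L [0.61892607 0.09307225 0.115     ]
R [ 0.58868369 -0.04768499  0.115     ]
front [0.59497707 0.16000446 0.        ] [ 0.54612838 -0.10100589  0.        ] 0.26554208193077034
yaw tips -11.917841049348533
yaw edge -10.600409499118992
```

View pics/tg0.png

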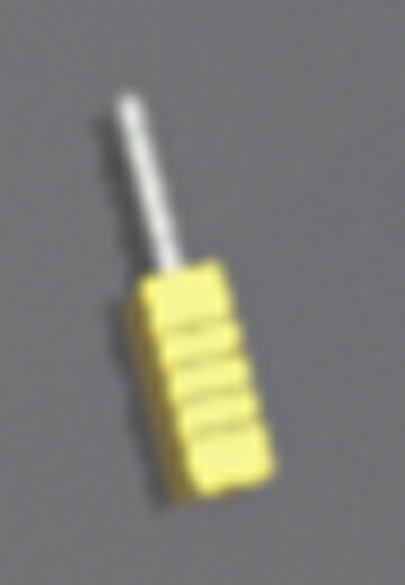

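View pics/sg0.png

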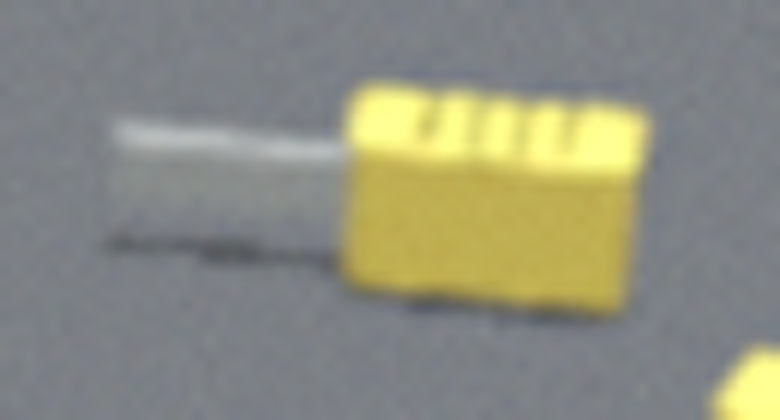

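```bash
python3 - <<'E'
from h import *
f=lambda x,y,k,ox,oy:((x+.5)/k-.5+ox,(y+.5)/k-.5+oy)
c=[onz("top",*f(x,y,9,395,155),.05) for x,y in((148,283),(222,263),(273,470),(203,492))]
c=np.array(c);print(c, np.linalg.norm(c[0]-c[1]),np.linalg.norm(c[1]-c[2]));m=c.mean(0);print("ctr",m)
ax=(c[0]+c[1]-c[2]-c[3])[:2];print("yaw",np.degrees(np.arctan2(ax[1],ax[0])))
tip=onz("top",*f(128,95,9,395,155),.036);print("tip",tip,np.linalg.norm((tip-m)[:2]),np.degrees(np.arctan2(*(tip-m)[[1,0]])))
s=[f(x,y,12,315,165) for x,y in((358,92),(645,110),(632,175),(350,155))]
sc=np.array([onz("side",*p,.05) for p in s]);print("side",sc,sc.mean(0));a=(sc[0]+sc[3]-sc[1]-sc[2]);print(np.degrees(np.arctan2(a[1],a[0])))
tl=onz("side",*f(115,132,12,315,165),.036);print("tip side",tl)
L,eL=tri(f(247,232,4,205,155),f(136,319,5,280,85));R,eR=tri(f(368,132,4,205,155),f(352,362,5,280,85));print(L,eL,R,eR)
for x,y in((48,395),(425,467)):print(onz("top",*f(x,y,5,280,85),.0))
for x,y in((240,418),(450,220)):print("side",onz("side",*f(x,y,4,205,155),.0))
st=ctrl.state()
from scipy.spatial.transform import Rotation as Ro
print(Ro.from_rotvec(st["eef_rot"]).as_matrix().round(3))
E
```

```text
[[ 0.51151118 -0.24940838  0.05      ]
 [ 0.51914545 -0.27677219  0.05      ]
 [ 0.44234605 -0.29336867  0.05      ]
 [ 0.43408802 -0.26766635  0.05      ]] 0.02840880919629581 0.0785722025827604
ctr [ 0.47677267 -0.2718039   0.05      ]
yaw 12.734959570206188
tip [ 0.58551825 -0.24605841  0.036     ] 0.11175164839781382 13.319517897230462
side [[ 0.51653082 -0.26735055  0.05      ]
 [ 0.43828486 -0.29031768  0.05      ]
 [ 0.43204731 -0.25867929  0.05      ]
 [ 0.50799804 -0.2374198   0.05      ]] [ 0.47371526 -0.26344183  0.05      ]
16.003926350669772
tip side [ 0.58038494 -0.24090386  0.036     ]
[0.61960954 0.09398301 0.11721424] 0.002334906813653186 [ 0.59180248 -0.04507196  0.11621021] 0.0027683940248943223
[0.59710257 0.16143886 0.        ]
[ 0.54752406 -0.09963935  0.        ]
side [0.60052664 0.1577407  0.        ]
side [ 0.54835881 -0.10248364  0.        ]
[[ 0.904  0.427 -0.   ]
 [ 0.427 -0.904  0.001]
 [ 0.    -0.001 -1.   ]]
```

Choice: the gauge at top (417,190) is 0.55 m from the base; the other two are about 0.39 m. The crop shows its blade tip near top (409,165).

Measured poses:
- **Gauge:** grip at (0.475,-0.270), yaw about 14°.
- **Cradle:** front centre at (0.572,0.030), yaw about -11.3°.
- **Checks:** sizes agree. The lever tips are 140 mm apart and 116 mm high, against 140 and 115 expected.

Next I'll move above the gauge.

>>> carry_out(moves=[[1, 31.4, -7.8, 10, 0], [1, 31.4, -7.8, 10, 0], [1, 31.4, -7.8, 10, 0], [1, 31.4, -7.8, 10, 0], [1, 31.4, -7.8, 10, 0], [1, 31.4, -7.8, 10, 0], [1, 31.4, -7.8, 10, 0], [1, 31.4, -7.8, 10, 0], [1, 31.4, -7.8, 10, 0], [1, 31.4, -7.8, 10, 0], [1, 0, 0, 0, 5.65], [1, 0, 0, 0, 5.65], [1, 0, 0, 0, 0], [1, 0, 0, 0, 0]])

```text
time: 1.27
tcp_pos: [0.4746, -0.2702, 0.1514]
eef_rot: [-3.117, -0.386, 0.001]
wrist_force: [-0.2, 0.7, 0.4]
grip_width: 0.0919
```

```bash
cat > look.py <<'E'
import sys
from h import *
from scipy.spatial.transform import Rotation as Ro
tag=sys.argv[1]
t=cams.capture("top")[:,:,::-1];s=cams.capture("side")[:,:,::-1]
cv2.imwrite(f"pics/t_{tag}.png",t);cv2.imwrite(f"pics/s_{tag}.png",s)
a=[int(x) for x in sys.argv[2].split(",")];b=[int(x) for x in sys.argv[3].split(",")]
r=lambda im,q:cv2.resize(im[q[1]:q[3],q[0]:q[2]],None,fx=q[4],fy=q[4],interpolation=cv2.INTER_CUBIC)
cv2.imwrite(f"pics/tc_{tag}.png",r(t,a));cv2.imwrite(f"pics/sc_{tag}.png",r(s,b))
st=ctrl.state();M=Ro.from_rotvec(st["eef_rot"]).as_matrix()
print(st["time"],st["tcp_pos"],"yaw",np.degrees(np.arctan2(M[1,0],M[0,0])),"zax",M[:,2].round(4),st["wrist_force"],st["grip_width"])
E
python3 look.py a 340,130,480,230,5 290,110,440,230,5
```

```text
1.3667 [ 0.47447297 -0.27054665  0.15169204] yaw 14.071891559541706 zax [-1.e-04  0.e+00 -1.e+00] [ 0.00391384  0.83649818 -0.12435894] 0.09200281019372955
```

View pics/sc_a.png

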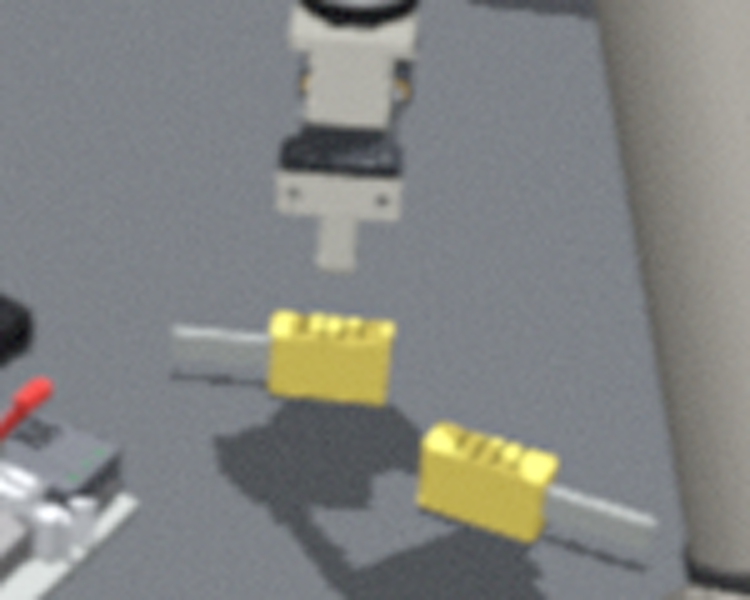

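View pics/tc_a.png

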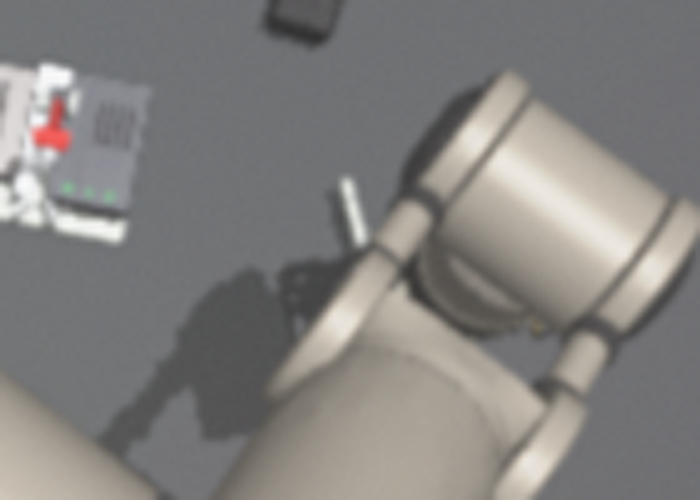

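The gripper stands over the middle of the right gauge: in the side crop the fingers at (335,250) are above the handle at (330,355). I'll descend and grip.

>>> carry_out(moves=[[1, 0, 0, 30, 0], [1, 0, 0, 30, 0], [1, 0, 0, 30, 0], [1, 0, 0, 14, 0], [1, 0, 0, 10, 0], [1, 0, 0, 0, 0], [0, 0, 0, 0, 0], [0, 0, 0, 0, 0], [0, 0, 0, 0, 0], [0, 0, 0, 0, 0], [0, 0, 0, 0, 0], [0, 0, 0, 0, 0]])

```text
time: 2.37
tcp_pos: [0.475, -0.2704, 0.0383]
eef_rot: [3.118, 0.382, 0.001]
wrist_force: [0.3, 0.3, 0.4]
grip_width: 0.0565
```

>>> carry_out(moves=[[0, 0, 0, 0, 0], [0, 0, 0, 0, 0], [0, 0, 0, 0, 0], [0, 0, 0, 0, 0], [0, 0, 0, 0, 0], [0, 0, 0, 0, 0]])

```text
time: 2.87
tcp_pos: [0.4747, -0.2703, 0.0377]
eef_rot: [-3.118, -0.382, 0.0]
wrist_force: [1.2, 0.5, 0.4]
grip_width: 0.0281
```

>>> carry_out(moves=[[0, 0, 0, -20, 0], [0, 0, 0, -20, 0], [0, 0, 0, -20, 0], [0, 0, 0, 0, 5.1], [0, 0, 0, 0, 5.1], [0, 0, 0, 0, 5.1], [0, 0, 0, 0, 5.1], [0, 0, 0, 0, 5], [0, -9.9, -24.4, 0, 0], [0, -9.9, -24.4, 0, 0], [0, -9.9, -24.4, 0, 0], [0, -9.9, -24.4, 0, 0], [0, -9.9, -24.4, 0, 0], [0, -9.9, -24.4, 0, 0], [0, -9.9, -24.4, 0, 0], [0, -9.9, -24.4, 0, 0], [0, -9.9, -24.4, 0, 0], [0, -9.9, -24.4, 0, 0], [0, 0, 0, 0, 0], [0, 0, 0, 0, 0]])

```text
time: 4.53
tcp_pos: [0.4257, -0.0105, 0.0976]
eef_rot: [3.126, -0.309, -0.001]
wrist_force: [0.7, -0.0, -1.9]
grip_width: 0.0279
```

>>> carry_out(moves=[[0, 0, 0, 25, 0], [0, 0, 0, 25, 0], [0, 0, 0, 7, 0], [0, 0, 0, 0, 0], [0, 0, 0, 0, 0]])

```text
time: 4.95
tcp_pos: [0.4263, -0.0121, 0.0408]
eef_rot: [3.126, -0.315, -0.001]
wrist_force: [-0.3, -0.3, -1.8]
grip_width: 0.0275
```

```bash
python3 look.py b 280,120,440,240,5 230,170,390,270,5
```

```text
5.05 [ 0.42692261 -0.01202579  0.04160496] yaw -11.473929213396541 zax [ 1.7e-03 -5.0e-04 -1.0e+00] [ 0.23231556  0.29850551 -1.89273294] 0.028034215421736557
```

View pics/sc_b.png

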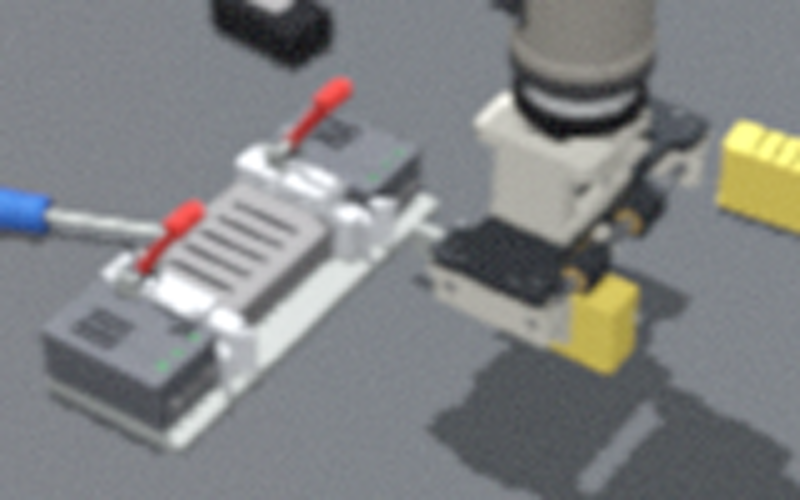

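View pics/tc_b.png

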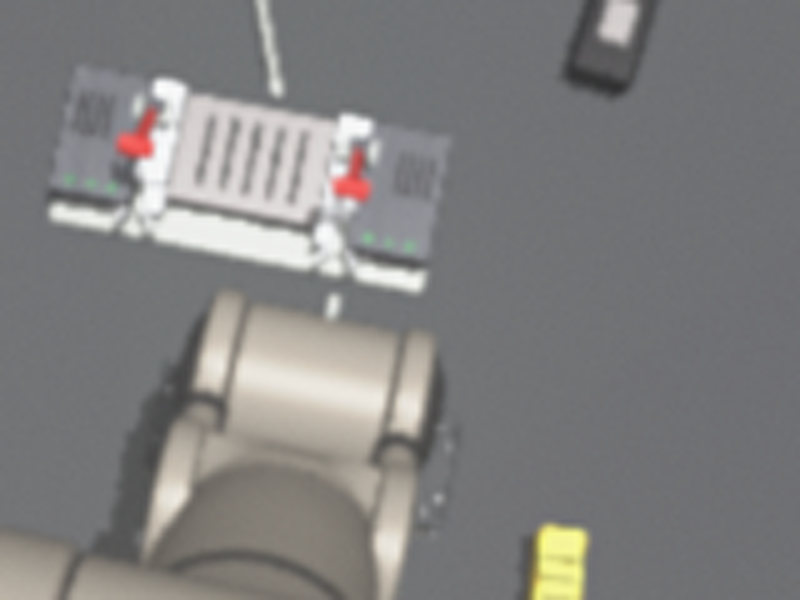

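```bash
python3 - <<'E'
from h import *
t=cv2.imread("pics/t_b.png")
cv2.imwrite("pics/z_b.png",cv2.resize(t[140:190,325:375],None,fx=12,fy=12,interpolation=cv2.INTER_CUBIC))
# predicted mouth/gap overlay
f=np.array([.572,.030]);a=np.radians(-11.3);X=np.array([np.cos(a),np.sin(a)]);Y=np.array([-X[1],X[0]])
for y in(70,-70):
  for dx,z in((0,.04),(12,.04),(30,.048)):
    p=f+X*dx/1e3+Y*y/1e3;u=proj("top",np.array([*p,z]));print(y,dx,u,((u-[325,140]+.5)*12-.5).round())
E
```

```text
70 0 [306.60598772 164.33250011] [-215.  297.]
70 12 [307.35091509 160.93600424] [-206.  257.]
70 30 [308.34686545 155.28684867] [-194.  189.]
-70 0 [347.28169337 172.48635254] [273. 395.]
-70 12 [347.98023197 169.06460768] [281. 354.]
-70 30 [349.11754443 163.417338  ] [295. 287.]
```

View pics/z_b.png

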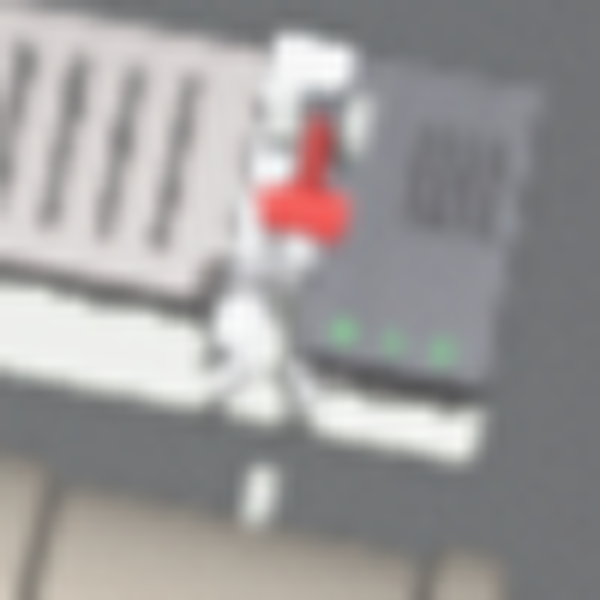

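```bash
python3 - <<'E'
from h import *
f=lambda x,y:((x+.5)/12-.5+325,(y+.5)/12-.5+140)
a=np.radians(-11.4);X=np.array([np.cos(a),np.sin(a)]);Y=np.array([-X[1],X[0]])
o=np.array([.4269,-.0120])
for n,p,z in(("tip",(264,467),.040),("bladeback",(256,522),.040),("flareL",(211,394),.04),("flareR",(312,424),.04),("throat",(264,358),.04),("frontL",(0,370),0.0),("frontR",(470,460),0.0),("redR",(307,212),.115)):
    w=onz("top",*f(*p),z);d=w[:2]-o;print(n,w.round(4),"along %.1f across %.1f"%(d@X*1e3,d@Y*1e3))
E
```

```text
tip [ 0.5378 -0.0362  0.04  ] along 113.5 across -1.8
bladeback [ 0.5222 -0.0339  0.04  ] along 97.7 across -2.7
flareL [ 0.5586 -0.0213  0.04  ] along 130.9 across 16.9
flareR [ 0.5501 -0.0496  0.04  ] along 128.2 across -12.5
throat [ 0.569  -0.0362  0.04  ] along 144.0 across 4.4
frontL [0.5737 0.0385 0.    ] along 133.9 across 78.6
frontR [ 0.5479 -0.0966  0.    ] along 135.4 across -59.0
redR [ 0.5928 -0.0451  0.115 ] along 169.2 across 0.3
```

Top crop: blade tip at (263,468), flare ends at (211,394) and (312,424), so the tip sits about 4 mm right of the mouth centre. I'll shift left, lower 2 mm and advance.

>>> carry_out(moves=[[0, 0, -4, 2, 0], [0, 0, 0, 0, 0], [0, 6, 0, 0, 0], [0, 6, 0, 0, 0], [0, 6, 0, 0, 0], [0, 6, 0, 0, 0], [0, 4, 0, 0, 0], [0, 4, 0, 0, 0], [0, 0, 0, 0, 0], [0, 0, 0, 0, 0]])

```text
time: 5.88
tcp_pos: [0.4582, -0.014, 0.0386]
eef_rot: [3.126, -0.313, -0.001]
wrist_force: [-0.7, 0.2, -1.8]
grip_width: 0.0279
```

```bash
python3 look.py c 325,140,375,190,12 255,170,355,245,8
```

```text
5.9833 [ 0.45789324 -0.01387664  0.0385825 ] yaw -11.441754723413815 zax [-7.e-04  0.e+00 -1.e+00] [-0.96434483  0.57125644 -1.42805255] 0.027568322419538802
```

View pics/tc_c.png

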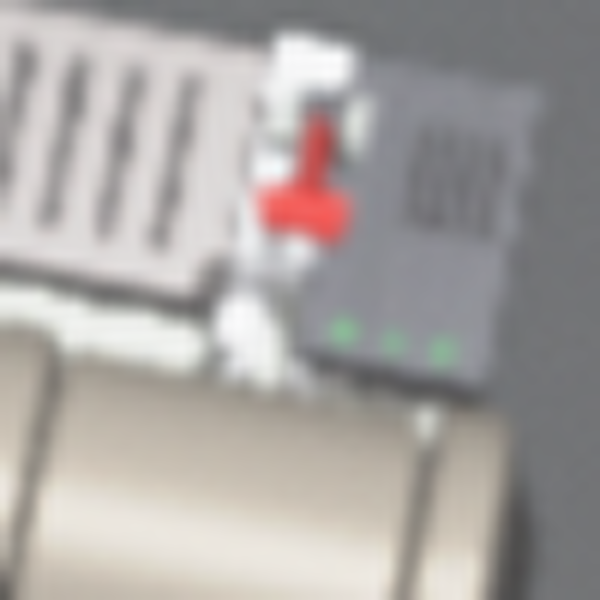

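View pics/sc_c.png

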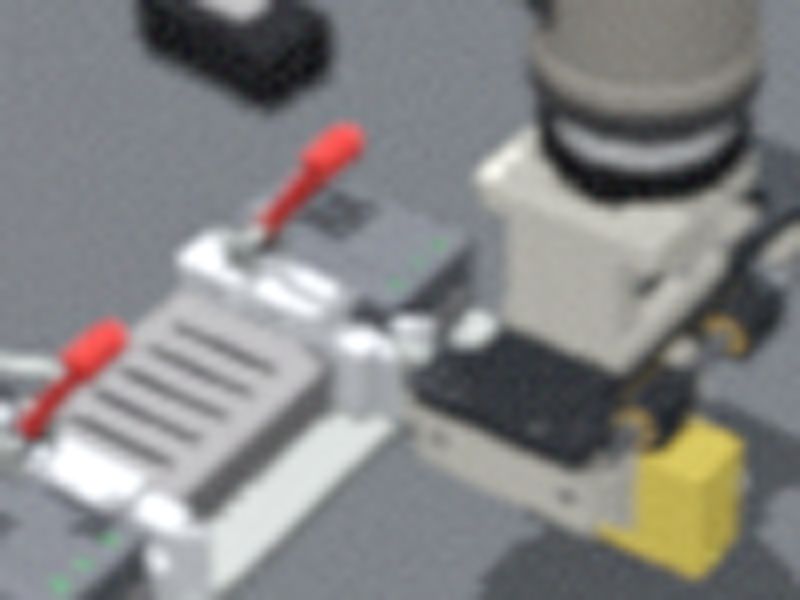

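No contact force yet, with the tip about 10 mm inside the flare. I'll continue in small steps.

>>> carry_out(moves=[[0, 3, 0, 0, 0], [0, 3, 0, 0, 0], [0, 3, 0, 0, 0], [0, 0, 0, 0, 0], [0, 0, 0, 0, 0]])

```text
time: 6.4
tcp_pos: [0.4673, -0.0158, 0.0387]
eef_rot: [3.126, -0.313, 0.0]
wrist_force: [0.3, -0.3, -2.7]
grip_width: 0.0279
```

>>> carry_out(moves=[[0, 3, 0, 0, 0], [0, 3, 0, 0, 0], [0, 0, 0, 0, 0], [0, 0, 0, 0, 0]])

```text
time: 6.73
tcp_pos: [0.4732, -0.017, 0.0387]
eef_rot: [3.126, -0.313, 0.0]
wrist_force: [-0.9, 0.2, -3.4]
grip_width: 0.0277
```

```bash
python3 look.py d 325,140,375,190,12 255,170,355,245,8
```

```text
6.8333 [ 0.47285066 -0.0169092   0.03866494] yaw -11.443479515929614 zax [-2.e-04 -0.e+00 -1.e+00] [ 0.64444274  0.40629396 -3.34684086] 0.028355921268680955
```

>>> carry_out(moves=[[0, 3, 0, 0, 0], [0, 3, 0, 0, 0], [0, 3, 0, 0, 0], [0, 0, 0, 0, 0], [0, 0, 0, 0, 0]])

```text
time: 7.25
tcp_pos: [0.482, -0.0187, 0.0386]
eef_rot: [3.126, -0.313, 0.0]
wrist_force: [-0.5, -0.1, -2.6]
grip_width: 0.0283
```

>>> carry_out(moves=[[0, 2, 0, 0, 0], [0, 2, 0, 0, 0], [0, 0, 0, 0, 0]])

```text
time: 7.5
tcp_pos: [0.483, -0.019, 0.0381]
eef_rot: [-3.125, 0.313, 0.01]
wrist_force: [-6.7, 0.9, -1.7]
grip_width: 0.0279
```

>>> carry_out(moves=[[0, 2, 0, 0, 0], [0, 2, 0, 0, 0], [0, 0, 0, 0, 0]])

```text
time: 7.75
tcp_pos: [0.4834, -0.0191, 0.0376]
eef_rot: [-3.125, 0.313, 0.023]
wrist_force: [-18.3, 1.2, 9.1]
grip_width: 0.0277
```

Jam: -18 N along x with the tip about 34 mm in and no lateral force. This matches the 35 mm pinch, so the right gap is the pinched one. I'll back out and go to the left gap.

>>> carry_out(moves=[[0, -4, 0, 0, 0], [0, -4, 0, 0, 0], [0, -6, 0, 0, 0], [0, -10, 0, 0, 0], [0, -12, 0, 0, 0], [0, -12, 0, 0, 0], [0, -12, 0, -1, 0], [0, 0, -20, 0, 0], [0, 0, -20, 0, 0], [0, 0, -20, 0, 0], [0, 0, -20, 0, 0], [0, 0, -20, 0, 0], [0, 0, -20, 0, 0], [0, 0, -20, 0, 0], [0, 0, 0, 0, 0], [0, 0, 0, 0, 0]])

```text
time: 9.08
tcp_pos: [0.4588, 0.1296, 0.0398]
eef_rot: [-3.126, 0.31, -0.002]
wrist_force: [-0.4, -0.1, -2.8]
grip_width: 0.0278
```

```bash
python3 look.py e 285,130,335,180,12 225,190,345,280,6
```

```text
9.1833 [0.45841979 0.12847365 0.03968944] yaw -11.433544635936105 zax [ 0.e+00 -2.e-04 -1.e+00] [ 1.4205387 -0.6917093 -2.0264515] 0.02782624377954499
```

View pics/tc_e.png

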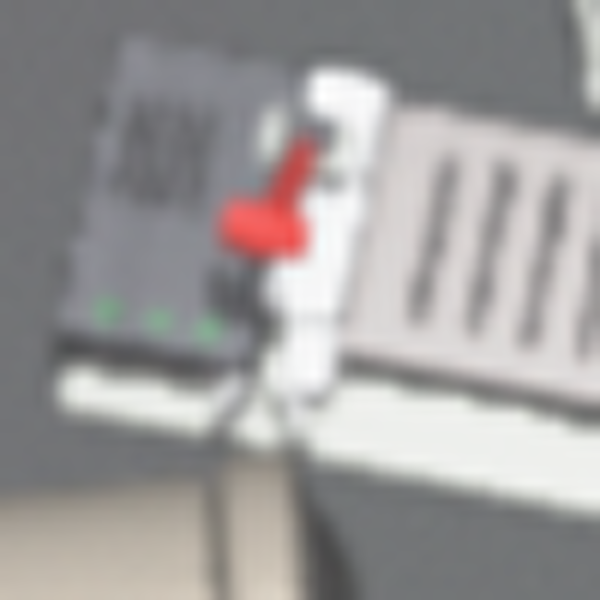

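View pics/sc_e.png

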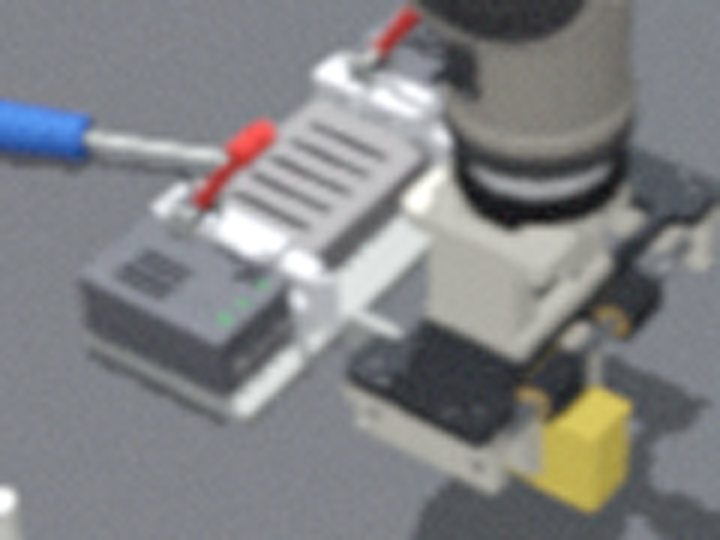

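The lateral position matches the right-gap entry line plus 140 mm to within 1 mm, and the side crop shows the blade at (370,320) aimed at the left mouth. I'll insert.

>>> carry_out(moves=[[0, 0, 0, 1, 0], [0, 5, 0, 0, 0], [0, 5, 0, 0, 0], [0, 4, 0, 0, 0], [0, 4, 0, 0, 0], [0, 4, 0, 0, 0], [0, 4, 0, 0, 0], [0, 4, 0, 0, 0], [0, 0, 0, 0, 0], [0, 0, 0, 0, 0]])

```text
time: 10.02
tcp_pos: [0.4881, 0.1228, 0.0386]
eef_rot: [3.126, -0.313, -0.0]
wrist_force: [0.0, 1.3, -1.4]
grip_width: 0.0278
```

>>> carry_out(moves=[[0, 3, 0, 0, 0], [0, 3, 0, 0, 0], [0, 3, 0, 0, 0], [0, 3, 0, 0, 0], [0, 0, 0, 0, 0], [0, 0, 0, 0, 0]])

```text
time: 10.52
tcp_pos: [0.4999, 0.1204, 0.0387]
eef_rot: [3.126, -0.313, 0.0]
wrist_force: [0.0, 1.0, -2.3]
grip_width: 0.0275
```

>>> carry_out(moves=[[0, 3, 0, 0, 0], [0, 3, 0, 0, 0], [0, 3, 0, 0, 0], [0, 3, 0, 0, 0], [0, 0, 0, 0, 0], [0, 0, 0, 0, 0]])

```text
time: 11.02
tcp_pos: [0.5117, 0.118, 0.0386]
eef_rot: [3.126, -0.314, 0.0]
wrist_force: [0.5, 0.0, -2.4]
grip_width: 0.028
```

>>> carry_out(moves=[[0, 3, 0, 0, 0], [0, 3, 0, 0, 0], [0, 3, 0, 0, 0], [0, 0, 0, 0, 0], [0, 0, 0, 0, 0]])

```text
time: 11.43
tcp_pos: [0.5205, 0.1162, 0.0387]
eef_rot: [3.126, -0.313, 0.0]
wrist_force: [-0.3, 0.5, -1.9]
grip_width: 0.0279
```

>>> carry_out(moves=[[0, 3, 0, 0, 0], [0, 3, 0, 0, 0], [0, 3, 0, 0, 0], [0, 3, 0, 0, 0], [0, 3, 0, 0, 0], [0, 3, 0, 0, 0], [0, 0, 0, 0, 0], [0, 0, 0, 0, 0]])

```text
time: 12.1
tcp_pos: [0.5381, 0.1127, 0.0386]
eef_rot: [3.126, -0.313, -0.0]
wrist_force: [0.5, -0.1, -2.4]
grip_width: 0.0277
```

```bash
python3 look.py f 285,130,335,180,12 225,190,345,280,6
```

```text
12.2 [0.53779506 0.11276945 0.03863086] yaw -11.442553459000676 zax [-3.e-04 -1.e-04 -1.e+00] [-0.92679109  1.21672381 -2.26369433] 0.027710636959795
```

View pics/sc_f.png

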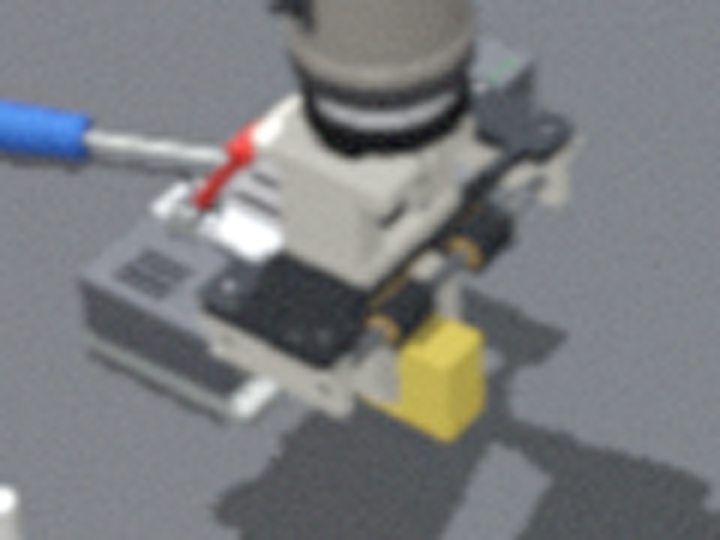

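The left gap takes the blade to about 62 mm with no force. I'll set the gauge down, release and rise.

>>> carry_out(moves=[[0, 0, 0, 1, 0], [0, 0, 0, 0, 0], [0.7, 0, 0, 0, 0], [0.7, 0, 0, 0, 0], [0.7, 0, 0, 0, 0], [0.7, 0, 0, 0, 0], [0.7, 0, 0, 0, 0], [0.7, 0, 0, 0, 0], [0.7, 0, 0, -20, 0], [0.7, 0, 0, -30, 0], [0.7, 0, 0, -30, 0], [0.7, 0, 0, -30, 0], [0, -20, 0, -10, 0], [0, -20, 0, 0, 0], [0, -20, 0, 0, 0], [0, -20, 0, 0, 0], [0, 0, 0, 0, 0], [0, 0, 0, 0, 0]])

```text
time: 13.7
tcp_pos: [0.4592, 0.1288, 0.158]
eef_rot: [-3.126, 0.312, -0.001]
wrist_force: [0.3, 0.9, 0.9]
grip_width: 0.0289
```

```bash
python3 look.py g 280,125,350,195,9 225,190,345,280,6
```

```text
13.8 [0.46045066 0.12860581 0.15795872] yaw -11.441219904823733 zax [ 0.0014 -0.     -1.    ] [ 1.00521849 -0.95318142 -0.67844755] 0.020857128057849506
```

View pics/sc_g.png

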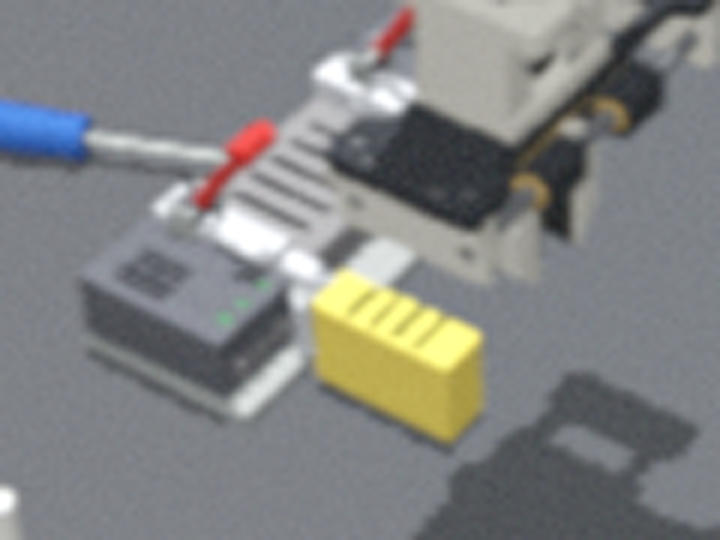

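View pics/tc_g.png

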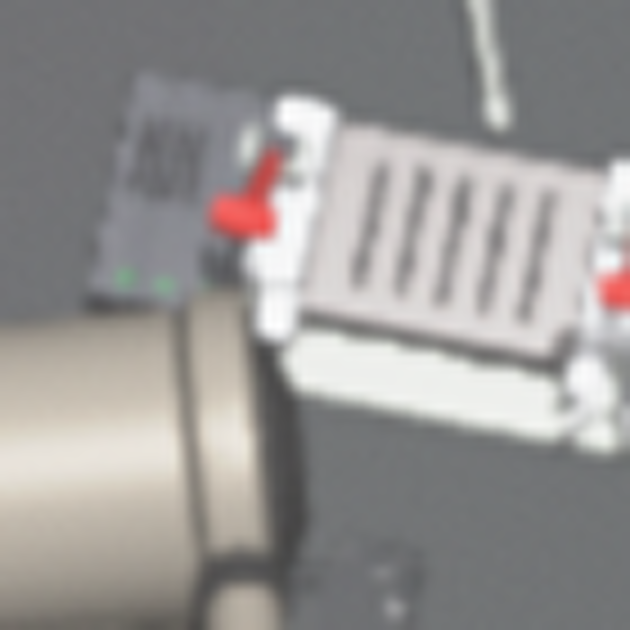

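```bash
python3 - <<'E'
from h import *
f=lambda x,y:((x+.5)/6-.5+225,(y+.5)/6-.5+190)
a=np.radians(-11.4);X=np.array([np.cos(a),np.sin(a)]);Y=np.array([-X[1],X[0]]);o=np.array([.586,.0986])
for n,p,z in(("FL",(314,300),.05),("FR",(345,270),.05),("RR",(483,340),.05),("RL",(448,372),.05),("RLb",(450,444),0),("cradle FL",(240,417),0)):
    w=onz("side",*f(*p),z);d=w[:2]-o;print(n,w.round(4),"along %.1f across %.1f"%(d@X*1e3,d@Y*1e3))
E
```

```text
FL [0.578  0.1183 0.05  ] along -11.8 across 17.8
FR [0.5738 0.0943 0.05  ] along -11.1 across -6.7
RR [0.4938 0.1124 0.05  ] along -93.1 across -4.7
RL [0.5001 0.1374 0.05  ] along -91.9 across 21.1
RLb [0.5016 0.1356 0.    ] along -90.0 across 19.6
cradle FL [0.6007 0.1576 0.    ] along 2.8 across 60.8
```

>>> carry_out(moves=[[0, 15, 0, 10, 0], [0, 15, 0, 10, 0], [0, 15, 0, 10, 0], [0, 15, 0, 1, 0], [0, 15, 0, 0, 0], [0, 15, 0, 0, 0], [0, 15, 0, 0, 0], [0, 15, 0, 0, 0], [0, 0, 0, 0, 0], [0, 0, 0, 0, 0]])

```text
time: 14.63
tcp_pos: [0.5777, 0.1044, 0.126]
eef_rot: [3.126, -0.315, -0.001]
wrist_force: [0.0, -0.3, -0.4]
grip_width: 0.0005
```

```bash
python3 look.py h 280,125,350,195,9 225,170,345,260,6
```

```text
14.7333 [0.57660794 0.10479112 0.12623953] yaw -11.454626213388124 zax [-1.2e-03 -1.0e-04 -1.0e+00] [ 0.16130169  0.01208929 -0.66222279] 0.0008591573394284107
```

View pics/sc_h.png

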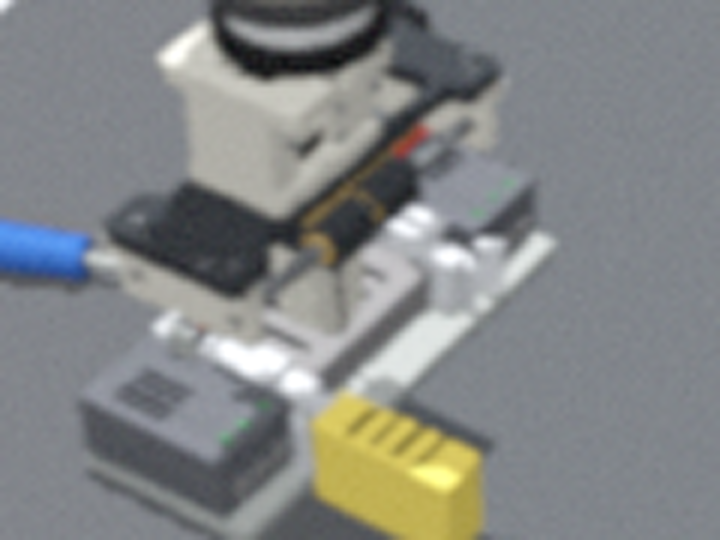

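The handle front is 11–14 mm before the mouth, so the blade is about 56–62 mm in, and the gauge is upright. Now I'll push the left lever to the back.

>>> carry_out(moves=[[0, 7, 0, 0, 0], [0, 7, 0, 0, 0], [0, 7, 0, 0, 0], [0, 7, 0, 0, 0], [0, 7, 0, 0, 0], [0, 7, 0, 0, 0], [0, 7, 0, 0, 0], [0, 0, 0, 0, 0]])

```text
time: 15.4
tcp_pos: [0.6262, 0.095, 0.1268]
eef_rot: [-3.126, 0.314, -0.0]
wrist_force: [-2.5, 0.3, 1.9]
grip_width: 0.0005
```

>>> carry_out(moves=[[0, 7, 0, 0, 0], [0, 7, 0, 0, 0], [0, 7, 0, 0, 0], [0, 7, 0, 0, 0], [0, 7, 0, 0, 0], [0, 0, 0, 0, 0], [0, 0, 0, 0, 0]])

```text
time: 15.98
tcp_pos: [0.66, 0.0878, 0.1264]
eef_rot: [3.126, -0.314, 0.0]
wrist_force: [0.3, 0.0, -0.2]
grip_width: 0.0001
```

```bash
python3 look.py i 280,105,350,175,9 225,170,345,260,6
```

```text
16.0833 [0.65944048 0.08809492 0.12651389] yaw -11.44878566112665 zax [-2.e-04 -1.e-04 -1.e+00] [ 0.6026771  -0.10491127  0.57793864] 0.0006965228581653192
```

View pics/sc_i.png

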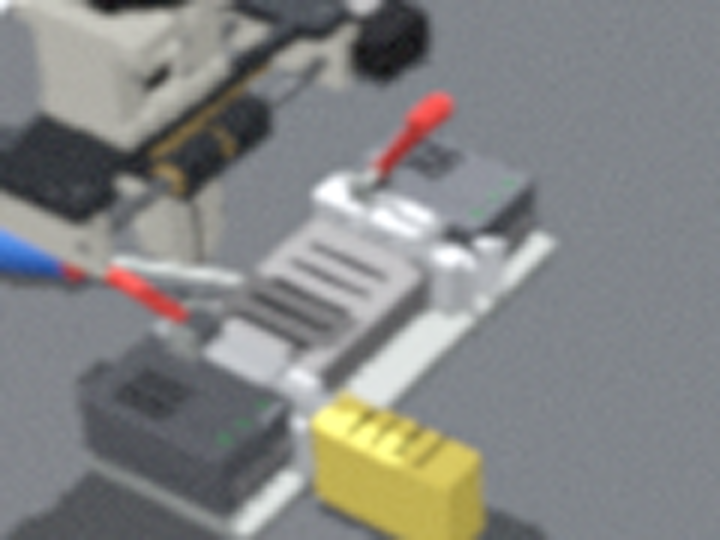

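View pics/tc_i.png

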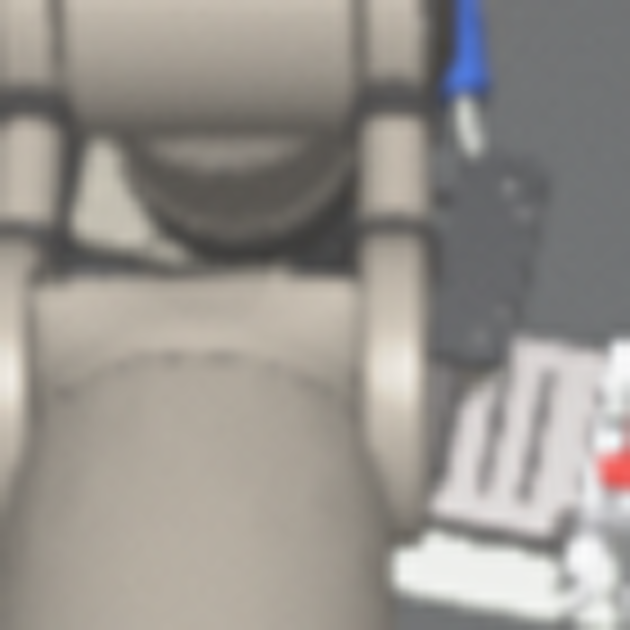

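The left lever has snapped over: in the side crop the bar runs from (185,315) back to (110,272). The right lever is still open at (430,110). I'll withdraw upward and check clearly.

>>> carry_out(moves=[[0, 0, 0, -25, 0], [0, 0, 0, -25, 0], [0, 0, 0, -25, 0], [0, -30, 0, -25, 0], [0, -35, 0, 0, 0], [0, -35, 10, 0, 0], [0, -35, 20, 0, 0], [0, -20, 35, 0, 0], [0, -15, 35, 0, 0], [0, -10, 35, 0, 0], [0, -10, 35, 0, 0], [0, 0, 35, 0, 0], [0, 0, 35, 0, 0], [0, 0, 0, 0, 0], [0, 0, 0, 0, 0]])

```text
time: 17.33
tcp_pos: [0.4252, -0.1106, 0.2269]
eef_rot: [3.125, -0.319, 0.001]
wrist_force: [-0.1, 0.6, 0.2]
grip_width: -0.0001
```

```bash
python3 look.py j 280,85,440,205,5 205,155,345,260,5
```

```text
17.4333 [ 0.42562695 -0.10875453  0.2268129 ] yaw -11.452798152704478 zax [ 3.e-04  3.e-04 -1.e+00] [ 0.07162613 -0.1864163  -0.61370197] 0.00038446553264350034
```

View pics/sc_j.png

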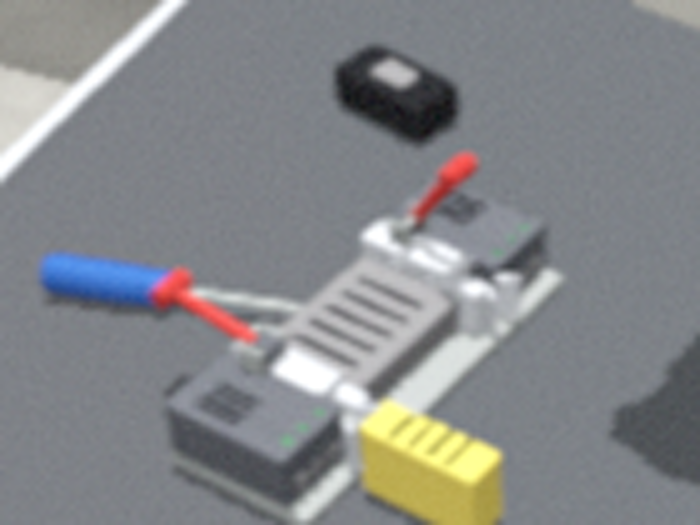

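View pics/tc_j.png

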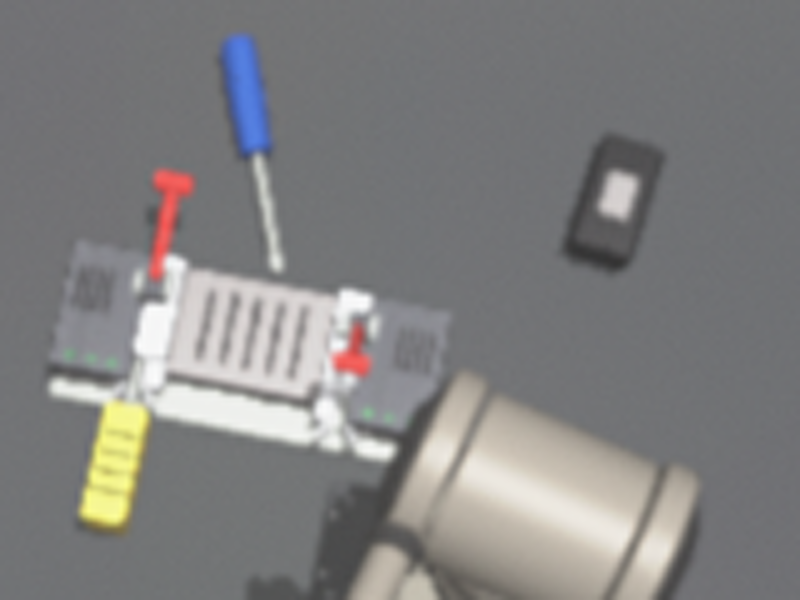

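```bash
python3 - <<'E'
from h import *
g=lambda x,y:((x+.5)/5-.5+280,(y+.5)/5-.5+85); s=lambda x,y:((x+.5)/5-.5+205,(y+.5)/5-.5+155)
a=np.radians(-11.3);X=np.array([np.cos(a),np.sin(a)]);Y=np.array([-X[1],X[0]]);o=np.array([.572,.030])
def r(n,w):d=w[:2]-o;print(n,w.round(4),"cradle x %.1f y %.1f"%(d@X*1e3-50,d@Y*1e3))
r("handle front",onz("top",*g(127,403),.05));r("handle rear",onz("top",*g(104,524),.05))
r("frontL",onz("top",*g(48,395),0));r("frontmid",onz("top",*g(230,431),0))
w,e=tri(s(171,289),g(173,184));r("leverL tip",w);print(e)
w,e=tri(s(462,166),g(352,362));r("leverR tip",w)
A=cv2.imread("pics/top0.png");B=cv2.imread("pics/t_j.png")
for n,q in(("router",(185,140,250,200)),("driver",(318,85,345,137)),("adapter",(388,108,418,142))):
    p=lambda I:cv2.cvtColor(I[q[1]:q[3],q[0]:q[2]],cv2.COLOR_BGR2GRAY).astype(np.float32)
    print(n,cv2.phaseCorrelate(p(A),p(B)))
E
```

```text
handle front [0.5804 0.1034 0.05  ] cradle x -56.1 y 73.7
handle rear [0.498  0.1175 0.05  ] cradle x -139.7 y 71.3
frontL [0.5971 0.1614 0.    ] cradle x -51.1 y 133.8
frontmid [0.5722 0.0349 0.    ] cradle x -50.8 y 4.8
leverL tip [0.7267 0.0733 0.0674] cradle x 93.2 y 72.8
0.0017190156844158128
leverR tip [ 0.5913 -0.0453  0.1157] cradle x -16.3 y -70.0
router ((0.05770941329455326, 0.0027736828663549318), 0.9993108546292341)
driver ((0.49851452712488964, -0.041794725336384175), 0.9819604477274074)
adapter ((-0.004462217375532873, 0.009905461315401709), 0.8456433993798715)
```

```bash
python3 -c "
from cell import workorder;print(workorder.finish_job())"
```

```text
the job is handed in; nothing more can be done
None
```

I handed the job in with the gauge's blade in the left gap, the left lever clamped and the right lever open. No verdict was reported. The last move ended at 17.4 s, within the 58 s limit.

- **Finding the gap:** I took the yellow gauge farthest from the base. The right gap jammed about 34 mm in at 18 N, which matches the 35 mm pinch. The left gap took the blade well past that depth with no measurable force.
- **Gauge:** I left it standing upright on the work surface with the blade tip about 56–64 mm inside the mouth, where 50 mm is needed. The views differ by a few mm. The last one put the tip at cradle x about +14 mm, y about +71 to +74 mm.
- **Levers:** The left lever tip measured x +93, z 67 mm, against about x +94, z 71 mm expected when clamped. The right lever tip was still at its open position.
- **Other items:** The router, adapter and screwdriver did not visibly move between the first and last pictures (0.5 px or less, under 2 mm). The arm was clear of everything at hand-in.

No check failed or disagreed beyond the few-mm scatter above.

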